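Set the tension of a leaf spring

ROBOT

A 7-joint arm with a two-finger parallel gripper is mounted at the origin on a cart in front of the work surface, level with it; the furniture and walls round the work are solid. World frame = base frame: x ahead of the robot, y to its left, z up, the work surface at z = 0. Lengths are in m, angles in rad, forces in N, time in s.
With the tool pointing down it reaches from about 0.35 to 0.9 m from the base axis. Payload 8.1 kg.
Tool frame: the origin (TCP) lies at the very end of the fingers, on their centre line; the grasp point (between the pads) lies 19 mm behind it (grasp_offset is the distance from the TCP to the grasp point, in m); z points along the fingers, y is the line along which they close (so a half turn about z gives the same grasp; the last joint's range is limited). The gripper opens to 92 mm and grips with 3 to 60 N. Pads are 19 mm wide; open, the fingers measure 130 mm over their backs; the gripper's body (75 mm by 190 mm) begins 47 mm behind the grasp point.
Start: joints at [-1.376, 0.434, 0.025, 1.573, -0.012, 1.134, -0.075], TCP at [0.183, 0.597, 0.193] pointing down, gripper open.
Joint ranges: [-2.62, 2.62], [-0.44, 2.09], [-1.27, 1.32], [0.08, 2.57], [-1.32, 4.46], [0.12, 2], [-2.74, 2.74]. Speed limits (rad/s): [2.22, 2.22, 3.01, 3.01, 3.14, 3.14, 3.14].

INTERFACE

Orientations are given as a rotation vector (axis times angle).
In Python, from cell import observe, get_image, camera_params, sign_off, silhouettes, grasp_offset gives the robot as it stands. The module is installed in compiled form; this text tells all that it offers.
- The arm moves only by the tool jog_arm, never from a script. Its argument "motion" is a list that holds one entry, the list of rows, each a list of 7 numbers: the shift along the tool's x, y, z in m, then the turn, a rotation vector about the tool's x, y, z in rad, then the closure, from -1 (fully open) to 1 (shut), so that 0 is half open. In form: [[[dx, dy, dz, wx, wy, wz, hand], ...]]. A call has 1 to 10 rows; each row is the pose to reach, as a shift and turn from the pose commanded when the call began, along the tool's axes at that moment; what a row does not reach only later rows make up. A row lasts 1/12 s, in which the tool goes at most 41.7 mm and 7.16 degrees, less where a joint would pass 70% of its speed; a pose out of reach is approached as far as the arm can. A call with a gripper value outside its range is refused whole. The fingers move at their own pace and stop on an object; "force" is the grip in N (left out, the last holds). Time passes only in rows, so rows that repeat a pose let the fingers close. It gives the time, the measured TCP pose, the force, the opening and the grip force at its end, in the units of the state.
- observe(): the state, without advancing time (a new reading comes with each control period).
- get_image(name): name is "scene" or "top"; returns the picture (400x640x3 uint8, red, green, blue); there is no depth.
- camera_params(name): a dict with "vertical_fov" (degrees; the focal length in pixels is half the picture's height over the tangent of half this angle, whatever the lens; pixels are square), "cx", "cy" (the principal point, pixels), "T" (4x4, takes a point from camera to world coordinates). Camera axes: x right, y down, z forward; pixel columns grow to the right and rows downward; lengths in m; the calibration is good to about 2 mm. A picture is of the moment at which its call begins. camera_params takes no time and is no camera call.
- sign_off(): hands the job in; it is judged then, once.
Trained networks look in the newest picture that a camera, given by its name, has taken for a name from the list of things; names that differ only in an ending like _2 or _b are one class to them, and where a whole thing is asked for, a point or a joint stands for the part that bears it (a point fixed in the world has none). Each returns a list of dicts, best first, with "p" (0 to 1); they miss things now and then, are a little off and sometimes report something else, mostly with a low value. They report only what shows in the picture. A call takes as long as a camera call.
- silhouettes(query, camera): "mask" (400x640 bool, what is visible of it) and "pixel" ([column, row] in pixels, amid what is visible of it).
The state is a dict: "clock": time; "joints": joint angles; "dq": joint speeds; "joint_efforts": joint torques, N m; "position": TCP position; "ee_rot": TCP orientation; "force": force on the tool from outside, world axes, zero at the start; "ft_torque": the same for the moment, N m; "width": opening from 0.0 (shut) to 1.0 (fully open); "gripper_force": force on a finger pad.
Only numpy, scipy, OpenCV 4.12 (cv2) and the standard library are available. Lean on these libraries where they do the work, as an engineer would, in place of code of your own. Each camera call takes 0.05 s, during which the arm holds its last target. There are 200 camera calls.

TASK

Check the leaf spring on the bench tester: press its red pad with 10 newtons (give or take one newton), hold that for a moment and see where the red pointer comes to rest; it has gone slack, so the pointer drops below the green band. Then turn the black knob clockwise to tighten it, and prove the setting by pressing the pad with the same 10 newtons again and holding it there with the pointer inside the green band. Never load the leaf with more than 15 newtons, let it spring back free at the end, and leave the other things on the bench where they are.

Things in the scene. Friction and masses are not known exactly. Their poses are not given: they have to be found in the camera images.
- tester: leaf-spring tester fixed to the bench: grey base plate 100 x 290 x 14 mm, blue clamp block with a steel cap (60 x 70 mm, top 88 mm above the bench) at its -y end, upright white scale plate (50 mm wide, top 104 mm above the bench) at its +y end. Origin: centre of the underside; z up; the leaf runs along +y; the scale face looks to -x.
- leaf: steel leaf (this body carries all of it), 30 x 160 x 3 mm, clamped 70 mm from the tester's centre on the -y side, free at the other end. Origin at the clamped root, 76.5 mm above the bench, y along the leaf. A preload (1.5 to 5.5 N at the start, unknown) holds it up against a stop: it yields only to a press above the preload, then linearly, about 0.62 N per mm at the pad.
- press_pad: round domed red pad, 24 mm across and 6.5 mm high, on top of the leaf at mid-span, 80 mm from the clamp. Origin: centre of its underside. Press it from above with the closed fingertips.
- pad_top (a point): centre of the red pad's top, 84.5 mm above the bench at rest
- pointer (a point): tip part of the red needle that sticks out of the leaf's free end in front of the scale; 76.5 mm above the bench at rest. It falls 2.7 mm for each mm that the pad falls, that is about 4.4 mm for each newton above the preload.
- band (a point): centre of the green band on the white scale, in the vertical plane in which the pointer moves, 12.5 mm below the pointer's rest height; the band reaches 2.5 mm above and below it; z up. The pointer is in the band when its height is within 2.5 mm of this point's.
- knob_grip (a point): centre of the round black tension knob (40 mm across, 26 mm high, axis upright, no mark, underside 6 mm above the steel cap). Clockwise seen from above tightens; stiff (0.1 N m), stays where left, can be turned back. One radian lifts the pointer by 19 mm under the same press (4.4 N of preload); about 0.45 to 1.3 rad are needed.
- knob (a joint): how far the tension knob has been tightened, rad: 0 at the start, growing clockwise, stop at 3.0
- pliers: red-handled pliers, 183 mm long, lying flat; origin: centre of the underside. Leave alone.
- pencil: red pencil, 166 mm long, lying; origin: centre of the underside. Leave alone.
- glue_bottle: yellow glue bottle with an orange cap, 59 mm across, 172 mm tall; origin: centre of the underside. Leave alone.
- screw_jar: glass jar of screws, 68 mm across, 92 mm tall; origin: centre of the underside. Leave alone.
- driver_amber: screwdriver with an amber handle, 180 mm long, lying; origin: centre of the underside. Leave alone.
- offcut_2: pale wooden offcut, 40 x 180 x 22 mm, lying; origin: centre of the underside. Leave alone.

How it is judged:
By the outcome, as a careful person would: the job done as asked, in the order asked, and still so for the second after the job is handed in, with the robot touching nothing.
It also fails if it takes over 61 s, if anything falls off the work surface, if the arm or the gripper's body presses on something with over 40 N, if the wrist force passes 120 N, or if a joint passes its speed limit or range.

## Working session

There is one attempt and no reset: what is moved stays moved. The work goes in short steps, Python scripts to look and compute and a tool call to move; the robot and the scene stay as the last step left them, time stands still between calls to the robot, and variables do not carry over. Pictures are saved under pics/ and viewed, at most 10 in all, crops included, and the job is handed in when it is done.

Besides the shell and the picture viewer there is one more tool, called after "Emit:" as name(argument=value, ...) on one line, values as JSON. jog_arm: Moves the arm, as the interface text tells. Its arguments: {"type":"object","properties":{"motion":{"type":"array"},"force":{"type":"number"}},"required":["motion"]}

```bash
mkdir -p pics; cat > h.py <<'E'
import numpy as np, cv2
from cell import *
def ray(cam,px):
    p=camera_params(cam);f=200/np.tan(np.radians(p["vertical_fov"])/2);T=np.array(p["T"])
    d=T[:3,:3]@np.array([(px[0]-p["cx"])/f,(px[1]-p["cy"])/f,1.]);return T[:3,3],d/np.linalg.norm(d)
def atz(cam,px,z):
    o,d=ray(cam,px);return o+d*(z-o[2])/d[2]
def proj(cam,P):
    p=camera_params(cam);f=200/np.tan(np.radians(p["vertical_fov"])/2);T=np.array(p["T"])
    c=T[:3,:3].T@(np.array(P)-T[:3,3]);return np.array([p["cx"]+f*c[0]/c[2],p["cy"]+f*c[1]/c[2]])
def tri(r):
    A=0;b=0
    for o,d in r:
        M=np.eye(3)-np.outer(d,d);A=A+M;b=b+M@o
    return np.linalg.solve(A,b)
E
python3 - <<'E'
from h import *
np.set_printoptions(precision=4,suppress=True)
ims=[]
for c in("scene","top"):
    im=get_image(c);cv2.imwrite(f"pics/{c}0.png",im[:,:,::-1]);p=camera_params(c);print(c,p["vertical_fov"],p["cx"],p["cy"],np.array(p["T"]))
R={}
for q in("press_pad","knob_grip","pointer","tester"):
    for c in("scene","top"):
        for s in silhouettes(q,c)[:2]:
            print(q,c,round(s["p"],2),s["pixel"],s["mask"].sum())
            R.setdefault((q,c),s["pixel"])
    if (q,"scene") in R and (q,"top") in R: print(q,tri([ray(c,R[q,c]) for c in("scene","top")]))
print(observe())
E
```

```text
scene 44.201297878558265 322.6923632375032 207.42240328670977 [[ 0.8249 -0.2673  0.4981 -0.1052]
 [-0.5651 -0.4134  0.714  -0.9697]
 [ 0.0151 -0.8704 -0.492   0.8076]
 [ 0.      0.      0.      1.    ]]
top 52.233877088429175 316.2463226683066 198.16608003232216 [[-0.0161 -0.9848  0.173   0.4139]
 [-0.9996  0.0197  0.0188  0.0181]
 [-0.022  -0.1726 -0.9847  1.1646]
 [ 0.      0.      0.      1.    ]]
press_pad scene 0.69 [324.1, 234.5] 187
knob_grip scene 0.88 [316.3, 246.4] 2607
knob_grip top 0.91 [324.0, 218.8] 3716
knob_grip top 0.31 [324.4, 214.0] 585
knob_grip [0.5598 0.0176 0.0039]
pointer scene 0.6 [308.7, 216.0] 66
pointer top 0.47 [300.3, 206.3] 156
pointer [0.5829 0.0841 0.067 ]
tester scene 0.58 [317.0, 247.1] 2496
tester top 0.76 [326.1, 220.9] 3615
tester [0.5551 0.0107 0.0068]
{'clock': 0.5, 'joints': array([-1.3756,  0.4345,  0.025 ,  1.5732, -0.0116,  1.134 , -0.0751]), 'dq': array([ 0.0012, -0.0001,  0.0002, -0.0006,  0.0009,  0.0007, -0.0022]), 'joint_efforts': array([ -0.0012, -66.7144,   0.9826, -31.457 ,  -0.0607,   0.0339,
         0.    ]), 'position': array([0.1834, 0.5975, 0.1925]), 'ee_rot': array([ 0.4661,  3.1068, -0.    ]), 'force': array([-0.1422, -0.033 ,  1.5463]), 'ft_torque': array([ 0.0002, -0.0234, -0.0064]), 'gripper_force': 0.0, 'width': 0.9952267257844042}
```

```bash
python3 - <<'E'
import cv2
import numpy as np
a=cv2.imread("pics/scene0.png");b=cv2.imread("pics/top0.png")
cv2.imwrite("pics/v1.png",cv2.resize(a[140:340,190:450],None,fx=3,fy=3,interpolation=cv2.INTER_CUBIC))
cv2.imwrite("pics/v2.png",cv2.resize(b[120:320,190:450],None,fx=3,fy=3,interpolation=cv2.INTER_CUBIC))
E
```

```text
(no output)
```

View pics/v1.png

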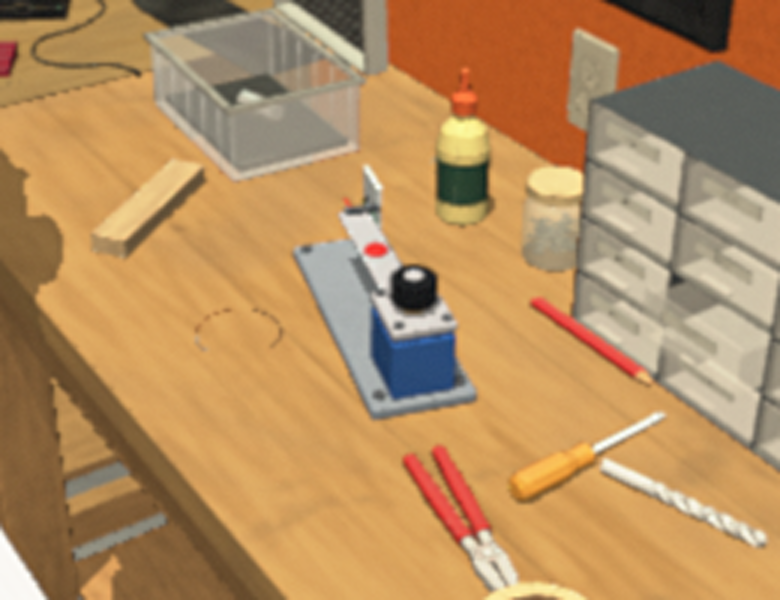

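View pics/v2.png

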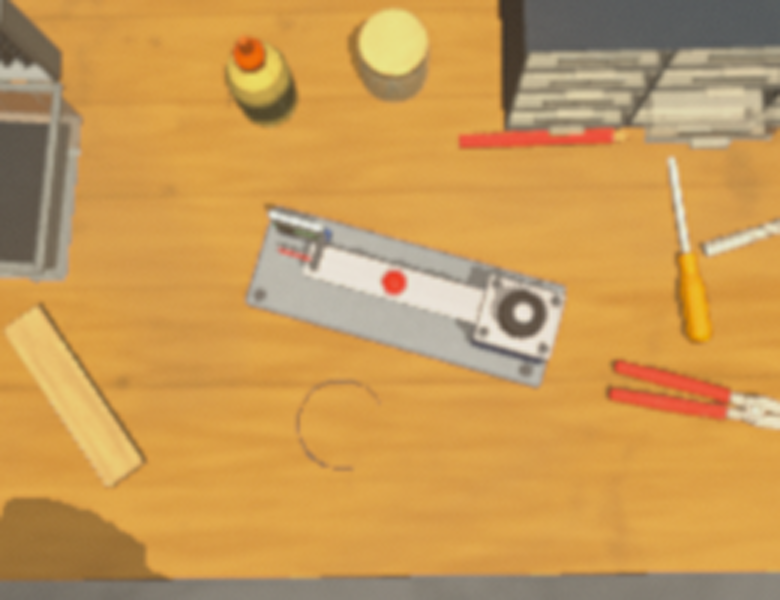

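View pics/scene0.png

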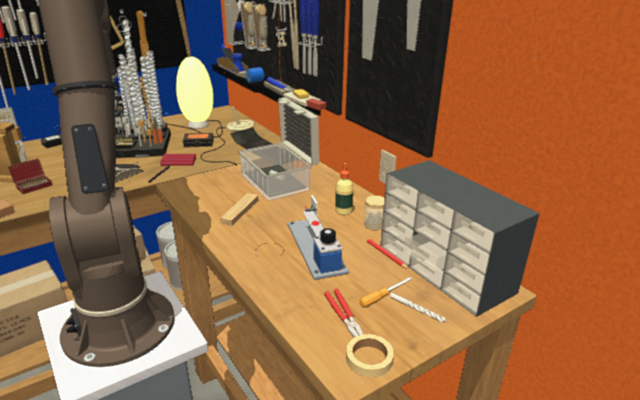

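View pics/top0.png

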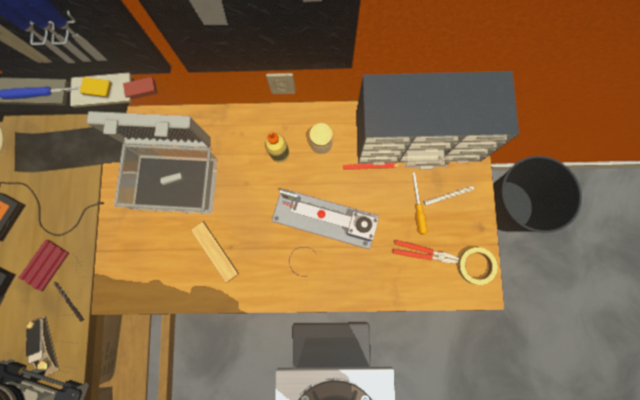

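Pictures: the tester lies diagonally. The pad is at about (315,223) in scene and (321,214) in top. The knob top is at about (328,231) in scene and (364,225) in top. The bottle, jar and pencil lie well beyond it, and the path from the left is free. The networks blend the whole tester, so I refine by colour.

```bash
python3 - <<'E'
from h import *
np.set_printoptions(precision=4,suppress=True)
I={c:cv2.imread(f"pics/{c}0.png").astype(float) for c in("scene","top")}
def cen(c,x,y,r,kind):
    w=I[c][y-r:y+r+1,x-r:x+r+1];b,g,rd=w[...,0],w[...,1],w[...,2]
    m=np.clip(rd-np.maximum(g,b)-40,0,None) if kind=="red" else (w.max(2)<90)*1.
    Y,X=np.mgrid[y-r:y+r+1,x-r:x+r+1]; return [(m*X).sum()/m.sum(),(m*Y).sum()/m.sum()],(m>0).sum()
ps,pt=cen("scene",315,223,6,"red"),cen("top",321,214,7,"red")
ks,kt=cen("scene",328,235,10,"blk"),cen("top",364,225,11,"blk")
ns,nt=cen("scene",306,207,5,"red"),cen("top",287,204,5,"red")
for n,s,t,z in(("pad",ps,pt,.0825),("knob",ks,kt,.107),("needle",ns,nt,.0765)):
    print(n,s,t,tri([ray("scene",s[0]),ray("top",t[0])]),atz("scene",s[0],z),atz("top",t[0],z))
print("knobtop white",tri([ray("scene",[327.7,230.3]),ray("top",[364,224.3])]),atz("top",[364,224.3],.12),atz("scene",[327.7,230.3],.12))
E
```

```text
pad ([np.float64(315.09531502423266), np.float64(222.60312331717824)], np.int64(55)) ([np.float64(320.9145609889111), np.float64(213.6638792946737)], np.int64(65)) [0.5629 0.0265 0.0795] [0.5612 0.022  0.0825] [0.5616 0.027  0.0825]
knob ([np.float64(327.622754491018), np.float64(236.80239520958085)], np.int64(167)) ([np.float64(nan), np.float64(nan)], np.int64(0)) [nan nan nan] [ 0.5266 -0.0889  0.107 ] [nan nan nan]
needle ([np.float64(304.94146743610884), np.float64(205.82687551525143)], np.int64(75)) ([np.float64(287.7), np.float64(204.37777777777777)], np.int64(22)) [0.5877 0.1159 0.0848] [0.5952 0.1285 0.0765] [0.5894 0.1164 0.0765]
knobtop white [ 0.5279 -0.0838  0.1236] [ 0.5268 -0.0833  0.12  ] [ 0.533  -0.0797  0.12  ]<stdin>:7: RuntimeWarning: invalid value encountered in scalar divide
```

Emit:
jog_arm(motion=[[[-0.02, -0.03, 0, 0, 0, 0, 1], [-0.05, -0.065, 0, 0, 0, 0, 1], [-0.07, -0.1, 0, 0, 0, 0, 1], [-0.09, -0.135, 0, 0, 0, 0, 1], [-0.11, -0.17, 0, 0, 0, 0, 1], [-0.13, -0.205, 0, 0, 0, 0, 1], [-0.15, -0.24, 0, 0, 0, 0, 1], [-0.17, -0.275, 0, 0, 0, 0, 1], [-0.19, -0.31, 0, 0, 0, 0, 1], [-0.21, -0.34, 0, 0, 0, 0, 1]]], force=20)

```text
clock: 1.33
position: [0.2841, 0.2084, 0.1926]
ee_rot: [-0.467, -3.107, -0.001]
force: [0.4, -0.6, 0.3]
width: 0.321
gripper_force: 0.0
```

Emit:
jog_arm(motion=[[[-0.035, -0.01, 0, 0, 0, 0, 1], [-0.07, -0.02, 0, 0, 0, 0, 1], [-0.105, -0.03, 0, 0, 0, 0, 1], [-0.14, -0.04, 0, 0, 0, 0, 1], [-0.18, -0.05, 0, 0, 0, 0, 1], [-0.22, -0.064, 0, 0, 0, 0, 1], [-0.255, -0.075, 0.02, 0, 0, 0, 1], [-0.29, -0.085, 0.04, 0, 0, 0, 1], [-0.3195, -0.0935, 0.07, 0, 0, 0, 1], [-0.3195, -0.0935, 0.08, 0, 0, 0, 1]]])

```text
clock: 2.17
position: [0.5653, 0.023, 0.1094]
ee_rot: [0.473, 3.105, -0.006]
force: [-0.2, 0.8, 0.7]
width: 0.003
gripper_force: 0.0
```

Emit:
jog_arm(motion=[[[0, 0, 0.01, 0, 0, 0, 1], [0, 0, 0.015, 0, 0, 0, 1], [0, 0, 0.015, 0, 0, 0, 1], [0, 0, 0.015, 0, 0, 0, 1], [0, 0, 0.015, 0, 0, 0, 1], [0, 0, 0.015, 0, 0, 0, 1]]])

```text
clock: 2.67
position: [0.5627, 0.0285, 0.0988]
ee_rot: [0.464, 3.105, 0.002]
force: [0.1, 0.2, 0.4]
width: 0.004
gripper_force: 0.0
```

```bash
python3 - <<'E'
from h import *
im=[get_image(c)[:,:,::-1] for c in("scene","top")]
a=cv2.resize(im[0][180:260,270:370],None,fx=4,fy=4,interpolation=cv2.INTER_CUBIC)
b=cv2.resize(im[1][170:250,270:370],None,fx=4,fy=4,interpolation=cv2.INTER_CUBIC)
cv2.imwrite("pics/v3.png",np.hstack([a,b]))
o=observe();print(o["clock"],o["position"],o["ee_rot"],o["force"],o["width"])
print(proj("scene",o["position"]),proj("top",o["position"]))
E
```

```text
2.7667 [0.56266735 0.02822771 0.09844546] [4.64795507e-01 3.10565762e+00 1.36455560e-03] [-0.02293137  0.46762562 -0.32290177] 0.004772716360748406
[314.33383246 216.68194526] [320.36679338 212.44390716]
```

View pics/v3.png

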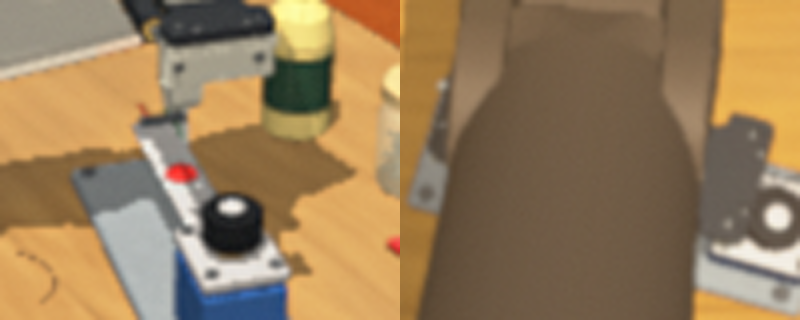

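Pad and fingertip line up: the tip is at about (315,215) in scene, directly above the red pad at (315,223). Pressing down gently.

Emit:
jog_arm(motion=[[[0, -0.002, 0.006, 0, 0, 0, 1], [0, -0.002, 0.01, 0, 0, 0, 1], [0, -0.002, 0.012, 0, 0, 0, 1], [0, -0.002, 0.014, 0, 0, 0, 1], [0, -0.002, 0.015, 0, 0, 0, 1], [0, -0.002, 0.016, 0, 0, 0, 1], [0, -0.002, 0.016, 0, 0, 0, 1], [0, -0.002, 0.016, 0, 0, 0, 1]]])

```text
clock: 3.43
position: [0.5618, 0.0257, 0.0815]
ee_rot: [0.466, 3.107, -0.0]
force: [-0.3, 0.6, -0.5]
width: 0.003
gripper_force: 0.0
```

```bash
cat > st.py <<'E'
from h import *
r=[]
for i in range(4):
    get_image("scene");o=observe();r.append([*o["position"]*1000,*o["force"]])
r=np.array(r);print(round(o["clock"],2),r.mean(0).round(2),"Fz",r[:,5].round(2),"z",r[:,2].round(2))
E
python3 st.py
```

```text
3.63 [ 5.6189e+02  2.5770e+01  8.1630e+01 -7.0000e-02 -3.0000e-02 -3.7000e-01] Fz [-0.65 -0.84 -0.7   0.7 ] z [81.6  81.65 81.65 81.61]
```

```bash
python3 - <<'E'
from h import *
im=get_image("scene")[:,:,::-1]
cv2.imwrite("pics/v4.png",cv2.resize(im[185:255,275:365],None,fx=8,fy=8,interpolation=cv2.INTER_CUBIC))
print(silhouettes("press_pad","scene")[:1] and silhouettes("press_pad","scene")[0]["pixel"])
E
```

```text
[]
```

View pics/v4.png

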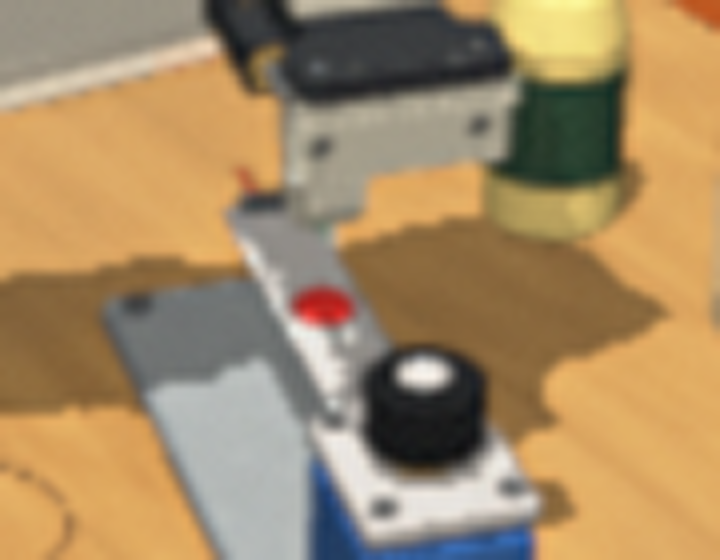

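```bash
python3 - <<'E'
from h import *
from scipy.spatial.transform import Rotation as R
o=observe();P=o["position"];M=R.from_rotvec(o["ee_rot"]).as_matrix()
print(P,M.round(3).tolist(),o["joints"].round(3))
def c(n,v): print(n,v,(proj("scene",P+M@np.array(v))-[275,185])*8, proj("top",P+M@np.array(v)).round(1))
for x in(-.0375,.0375):
  for y in(-.095,.095):
    for z in (-.066,-.1): c("body",[x,y,z])
for x in(-.0095,.0095):
  for y in(-.019,.019): c("tip",[x,y,0])
E
```

```text
[0.56185016 0.02580557 0.08161962] [[-0.956, 0.293, 0.0], [0.293, 0.956, 0.0], [-0.0, 0.0, -1.0]] [-0.454  0.473  0.435  1.884 -0.261  0.84   1.388]
body [-0.0375, -0.095, -0.066] [508.57581209 253.99162431] [361.5 206.1]
body [-0.0375, -0.095, -0.1] [511.79738337 164.03635128] [362.7 204. ]
body [-0.0375, 0.095, -0.066] [341.60091619   2.4244595 ] [289.3 185.9]
body [-0.0375, 0.095, -0.1] [342.52942473 -80.61762664] [288.1 183.1]
body [0.0375, -0.095, -0.066] [290.05367942 286.19523164] [353.7 234.8]
body [0.0375, -0.095, -0.1] [290.42934847 195.24211999] [354.6 233.6]
body [0.0375, 0.095, -0.066] [144.70579882  27.59708839] [280.7 214. ]
body [0.0375, 0.095, -0.1] [143.3266264  -56.31770017] [279.2 212.1]
tip [-0.0095, -0.019, 0] [357.43049222 320.84698804] [329.2 212.2]
tip [-0.0095, 0.019, 0] [326.49710075 267.70313908] [315.5 208.3]
tip [0.0095, -0.019, 0] [305.64063404 328.64264931] [327.2 218.9]
tip [0.0095, 0.019, 0] [275.75017357 275.1346952 ] [313.6 215. ]
```

The picture shows the whole gripper about 12 px (roughly 33 mm) above where its reported pose projects: the tip is at about (316,212) and should be at (316,225). The pad is at (315,223), fully visible and untouched, and the columns agree. The force is also zero below the nominal contact height, so I go down in small guarded steps and watch the force.

Emit:
jog_arm(motion=[[[0, 0, 0.001, 0, 0, 0, 1], [0, 0, 0.002, 0, 0, 0, 1], [0, 0, 0.003, 0, 0, 0, 1], [0, 0, 0.004, 0, 0, 0, 1], [0, 0, 0.004, 0, 0, 0, 1], [0, 0, 0.004, 0, 0, 0, 1]]])

```text
clock: 4.23
position: [0.5617, 0.0258, 0.0774]
ee_rot: [-0.466, -3.107, 0.0]
force: [0.0, -0.0, -0.4]
width: 0.004
gripper_force: 0.0
```

```bash
python3 st.py; python3 -c "
from h import *
print(grasp_offset)
im=get_image('top')[:,:,::-1]
cv2.imwrite('pics/v5.png',np.vstack([cv2.resize(im[150:260,250:400],None,fx=3.5,fy=3.5,interpolation=cv2.INTER_CUBIC)]))"
```

```text
4.43 [ 5.618e+02  2.576e+01  7.754e+01  2.000e-02 -2.600e-01 -9.000e-02] Fz [-0.02 -0.26 -0.41  0.34] z [77.48 77.53 77.57 77.59]
0.0188
```

View pics/v5.png

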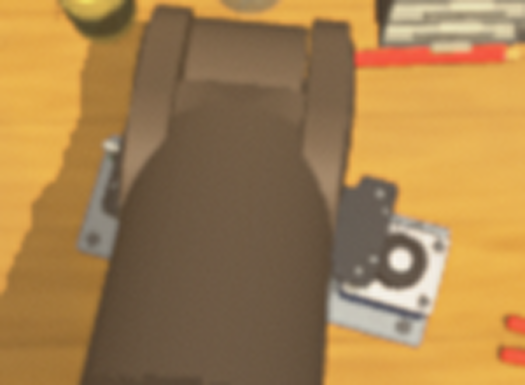

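The top view shows the gripper body's near end at about (360,217), just where expected, so the error is only in height. I keep going down.

Emit:
jog_arm(motion=[[[0, 0, 0.003, 0, 0, 0, 1], [0, 0, 0.005, 0, 0, 0, 1], [0, 0, 0.007, 0, 0, 0, 1], [0, 0, 0.009, 0, 0, 0, 1], [0, 0, 0.01, 0, 0, 0, 1], [0, 0, 0.01, 0, 0, 0, 1]]])

```text
clock: 4.98
position: [0.5616, 0.0258, 0.0672]
ee_rot: [-0.466, -3.106, 0.0]
force: [1.4, 0.8, -0.5]
width: 0.001
gripper_force: 0.0
```

```bash
python3 st.py; python3 -c "
from h import *
im=get_image('scene')[:,:,::-1]
cv2.imwrite('pics/v6.png',cv2.resize(im[185:255,275:365],None,fx=8,fy=8,interpolation=cv2.INTER_CUBIC))"
```

```text
5.18 [ 5.6178e+02  2.5740e+01  6.7510e+01 -4.7000e-01  1.0000e-01  1.0000e-01] Fz [-0.12  0.12  0.02  0.37] z [67.36 67.48 67.57 67.61]
```

View pics/v6.png

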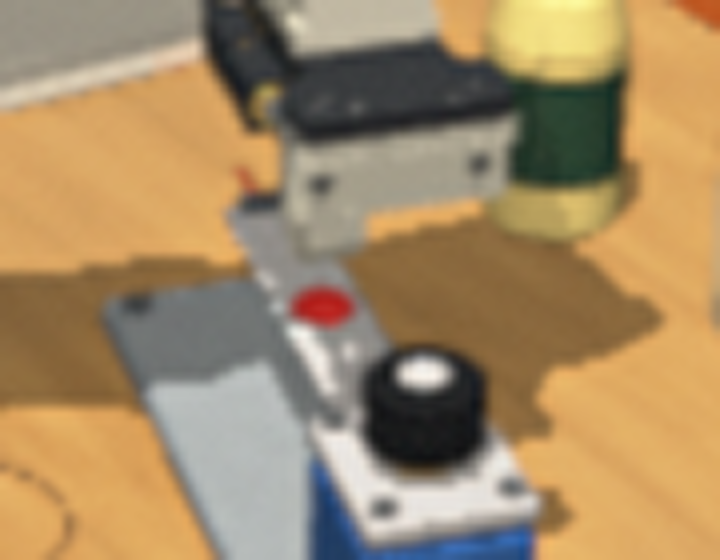

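The tip is now at about crop (330,250), i.e. (316,216), above and behind the pad in the image, and still untouched. About 24 mm remain by projection.

Emit:
jog_arm(motion=[[[0, 0, 0.003, 0, 0, 0, 1], [0, 0, 0.005, 0, 0, 0, 1], [0, 0, 0.007, 0, 0, 0, 1], [0, 0, 0.009, 0, 0, 0, 1], [0, 0, 0.011, 0, 0, 0, 1], [0, 0, 0.012, 0, 0, 0, 1], [0, 0, 0.013, 0, 0, 0, 1], [0, 0, 0.013, 0, 0, 0, 1]]])

```text
clock: 5.9
position: [0.5617, 0.0258, 0.0543]
ee_rot: [-0.466, -3.107, 0.0]
force: [0.1, -0.1, -0.3]
width: 0.002
gripper_force: 0.0
```

Emit:
jog_arm(motion=[[[0, 0, 0.001, 0, 0, 0, 1], [0, 0, 0.002, 0, 0, 0, 1], [0, 0, 0.003, 0, 0, 0, 1], [0, 0, 0.004, 0, 0, 0, 1], [0, 0, 0.004, 0, 0, 0, 1], [0, 0, 0.004, 0, 0, 0, 1]]])

```text
clock: 6.4
position: [0.5618, 0.0258, 0.0505]
ee_rot: [0.466, 3.107, 0.0]
force: [-0.1, 0.3, 0.2]
width: 0.006
gripper_force: 0.2
```

```bash
python3 st.py; python3 -c "
from h import *
im=get_image('scene')[:,:,::-1]
cv2.imwrite('pics/v7.png',cv2.resize(im[185:255,275:365],None,fx=8,fy=8,interpolation=cv2.INTER_CUBIC))"
```

```text
6.6 [ 5.6181e+02  2.5790e+01  5.0560e+01 -1.0000e-02  1.3000e-01  3.1000e-01] Fz [ 0.65 -0.01 -0.1   0.68] z [50.55 50.56 50.55 50.57]
```

Emit:
jog_arm(motion=[[[0, 0, 0.001, 0, 0, 0, 1], [0, 0, 0.002, 0, 0, 0, 1], [0, 0, 0.003, 0, 0, 0, 1], [0, 0, 0.003, 0, 0, 0, 1], [0, 0, 0.003, 0, 0, 0, 1]]])

```text
clock: 7.07
position: [0.5621, 0.026, 0.0479]
ee_rot: [0.466, 3.106, 0.001]
force: [-1.9, 0.1, 6.6]
width: 0.005
gripper_force: 3.1
```

Emit:
jog_arm(motion=[[[0, 0, 0.001, 0, 0, 0, 1], [0, 0, 0.002, 0, 0, 0, 1], [0, 0, 0.002, 0, 0, 0, 1], [0, 0, 0.002, 0, 0, 0, 1]]])

```text
clock: 7.4
position: [0.5622, 0.0261, 0.046]
ee_rot: [0.466, 3.106, 0.001]
force: [-1.1, 1.2, 7.5]
width: 0.005
gripper_force: 3.6
```

```bash
python3 st.py; python3 -c "
from h import *
im=get_image('scene')[:,:,::-1]
cv2.imwrite('pics/v7.png',cv2.resize(im[185:255,275:365],None,fx=8,fy=8,interpolation=cv2.INTER_CUBIC))"
```

```text
7.6 [562.19  26.12  46.06  -1.16   0.76   7.77] Fz [7.41 7.52 8.2  7.97] z [46.05 46.06 46.05 46.06]
```

Emit:
jog_arm(motion=[[[0, 0, 0.001, 0, 0, 0, 1], [0, 0, 0.002, 0, 0, 0, 1], [0, 0, 0.003, 0, 0, 0, 1], [0, 0, 0.0035, 0, 0, 0, 1], [0, 0, 0.0035, 0, 0, 0, 1], [0, 0, 0.0035, 0, 0, 0, 1], [0, 0, 0.0035, 0, 0, 0, 1], [0, 0, 0.0035, 0, 0, 0, 1]]])

```text
clock: 8.32
position: [0.5623, 0.0262, 0.0427]
ee_rot: [0.466, 3.106, 0.002]
force: [-1.7, 1.1, 8.4]
width: 0.006
gripper_force: 4.6
```

```bash
python3 st.py; python3 st.py;python3 -c "
from h import *
im=get_image('scene')[:,:,::-1]
cv2.imwrite('pics/v8.png',cv2.resize(im[185:255,275:365],None,fx=8,fy=8,interpolation=cv2.INTER_CUBIC))"
```

```text
8.52 [562.32  26.24  42.75  -1.29   1.38   9.43] Fz [10.96  8.53  9.25  9.  ] z [42.76 42.74 42.75 42.76]
8.72 [562.3   26.25  42.75  -1.69   1.34   9.48] Fz [ 9.49  9.54  8.74 10.13] z [42.75 42.75 42.75 42.76]
```

View pics/v8.png

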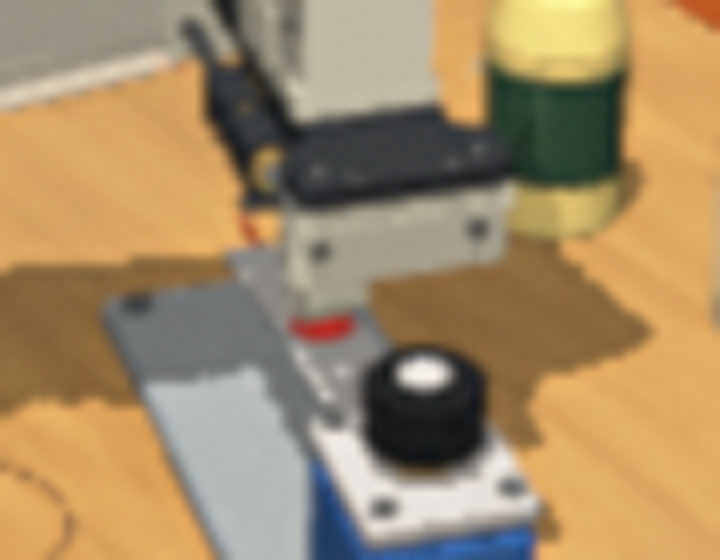

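The fingertip is on the red pad (crop (322,327)) and the leaf is bent. The needle has fallen from crop row about 180 to 235, roughly 18 mm, which puts it below the band. A little more force, then hold.

Emit:
jog_arm(motion=[[[0, 0, 0.0007, 0, 0, 0, 1], [0, 0, 0.0007, 0, 0, 0, 1], [0, 0, 0.0007, 0, 0, 0, 1], [0, 0, 0.0007, 0, 0, 0, 1], [0, 0, 0.0007, 0, 0, 0, 1], [0, 0, 0.0007, 0, 0, 0, 1]]])

```text
clock: 9.27
position: [0.5624, 0.0262, 0.0421]
ee_rot: [0.466, 3.106, 0.002]
force: [-2.5, 0.8, 9.4]
width: 0.006
gripper_force: 4.9
```

```bash
for i in 1 2 3; do python3 st.py; done; python3 -c "
from h import *
get_image('scene')
for s in silhouettes('pointer','scene')[:2]: print(s['p'],s['pixel'],s['mask'].sum())"
```

```text
9.47 [562.34  26.26  42.09  -1.96   1.48   9.76] Fz [ 9.5   9.26 10.08 10.2 ] z [42.09 42.08 42.09 42.09]
9.67 [562.32  26.25  42.09  -1.72   1.39   9.53] Fz [9.3  9.32 9.92 9.59] z [42.08 42.1  42.09 42.08]
9.87 [562.31  26.27  42.08  -2.27   1.08   9.69] Fz [10.    9.36  9.98  9.4 ] z [42.08 42.09 42.07 42.08]
```

Emit:
jog_arm(motion=[[[0, 0, 0.0004, 0, 0, 0, 1], [0, 0, 0.0004, 0, 0, 0, 1], [0, 0, 0.0004, 0, 0, 0, 1], [0, 0, 0.0004, 0, 0, 0, 1], [0, 0, 0.0004, 0, 0, 0, 1], [0, 0, 0.0004, 0, 0, 0, 1], [0, 0, 0.0004, 0, 0, 0, 1], [0, 0, 0.0004, 0, 0, 0, 1], [0, 0, 0.0004, 0, 0, 0, 1], [0, 0, 0.0004, 0, 0, 0, 1]]])

```text
clock: 10.8
position: [0.5623, 0.0262, 0.0417]
ee_rot: [0.466, 3.106, 0.002]
force: [-2.1, 1.9, 10.8]
width: 0.004
gripper_force: 5.0
```

```bash
for i in 1 2 3; do python3 st.py; done
```

```text
11.0 [562.33  26.27  41.7   -1.77   1.3   10.04] Fz [10.01  9.74 11.09  9.33] z [41.71 41.71 41.69 41.71]
11.2 [562.35  26.26  41.71  -1.9    1.49   9.8 ] Fz [10.35  9.57  9.6   9.67] z [41.72 41.72 41.71 41.71]
11.4 [562.34  26.27  41.71  -1.72   1.44  10.12] Fz [10.47  9.88 10.35  9.79] z [41.71 41.69 41.71 41.72]
```

Emit:
jog_arm(motion=[[[0, 0, -0.002, 0, 0, 0, 1], [0, 0, -0.004, 0, 0, 0, 1], [0, 0, -0.006, 0, 0, 0, 1], [0, 0, -0.007, 0, 0, 0, 1], [0, 0, -0.007, 0, 0, 0, 1], [0, 0, -0.007, 0, 0, 0, 1]]])

```text
clock: 11.9
position: [0.5621, 0.0259, 0.0484]
ee_rot: [0.466, 3.106, 0.001]
force: [-1.7, 0.2, 6.5]
width: 0.003
gripper_force: 2.9
```

```bash
python3 st.py
```

```text
12.1 [ 5.6208e+02  2.5930e+01  4.8350e+01 -1.0100e+00  2.7000e-01  6.1900e+00] Fz [5.65 6.62 6.63 5.86] z [48.37 48.34 48.35 48.34]
```

Emit:
jog_arm(motion=[[[0, 0, -0.0007, 0, 0, 0, 1], [0, 0, -0.0007, 0, 0, 0, 1], [0, 0, -0.0007, 0, 0, 0, 1], [0, 0, -0.0007, 0, 0, 0, 1]]])

```text
clock: 12.43
position: [0.5621, 0.0259, 0.049]
ee_rot: [0.466, 3.106, 0.001]
force: [-1.1, 0.3, 6.1]
width: 0.006
gripper_force: 2.8
```

```bash
python3 st.py
```

```text
12.63 [ 5.6206e+02  2.5870e+01  4.9000e+01 -8.1000e-01  4.2000e-01  5.5700e+00] Fz [5.33 6.07 5.34 5.54] z [49.02 49.   48.98 49.  ]
```

Emit:
jog_arm(motion=[[[0, 0, -0.0007, 0, 0, 0, 1], [0, 0, -0.0007, 0, 0, 0, 1], [0, 0, -0.0007, 0, 0, 0, 1], [0, 0, -0.0007, 0, 0, 0, 1]]])

```text
clock: 12.97
position: [0.562, 0.0258, 0.0497]
ee_rot: [0.466, 3.106, 0.001]
force: [-1.2, -0.6, 5.8]
width: 0.004
gripper_force: 2.6
```

```bash
python3 st.py
```

```text
13.17 [ 5.6202e+02  2.5810e+01  4.9650e+01 -1.5200e+00 -4.0000e-02  5.0600e+00] Fz [4.44 5.84 4.74 5.19] z [49.65 49.64 49.67 49.65]
```

Emit:
jog_arm(motion=[[[0, 0, -0.0003, 0, 0, 0, 1], [0, 0, -0.0003, 0, 0, 0, 1], [0, 0, -0.0003, 0, 0, 0, 1], [0, 0, -0.0003, 0, 0, 0, 1]]])

```text
clock: 13.5
position: [0.562, 0.0258, 0.0499]
ee_rot: [0.466, 3.106, 0.0]
force: [-1.3, 0.1, 4.4]
width: 0.003
gripper_force: 2.5
```

```bash
python3 st.py
```

```text
13.7 [ 5.6198e+02  2.5790e+01  4.9920e+01 -8.4000e-01  3.3000e-01  4.9500e+00] Fz [5.16 4.75 5.01 4.87] z [49.94 49.92 49.9  49.9 ]
```

Emit:
jog_arm(motion=[[[0, 0, -0.0003, 0, 0, 0, 1], [0, 0, -0.0003, 0, 0, 0, 1], [0, 0, -0.0003, 0, 0, 0, 1], [0, 0, -0.0003, 0, 0, 0, 1]]])

```text
clock: 14.03
position: [0.5619, 0.0258, 0.0501]
ee_rot: [0.466, 3.107, 0.0]
force: [-0.9, -0.0, 4.8]
width: 0.005
gripper_force: 2.5
```

```bash
python3 st.py
```

```text
14.23 [ 5.6193e+02  2.5780e+01  5.0030e+01 -8.1000e-01 -1.9000e-01  4.4000e+00] Fz [4.41 4.7  3.88 4.63] z [50.04 50.02 50.02 50.02]
```

Contact is lost at reported z of about 50.0 mm, so the height reading is about 34.5 mm low. Under 10 N the pad fell about 8.3 mm, which means the pointer fell about 22 mm. The pointer needs about 9.9 mm of lift, or about 0.52 rad. Next, the knob.

Emit:
jog_arm(motion=[[[0, 0, -0.02, 0, 0, 0, 1], [0, 0, -0.045, 0, 0, 0, 1], [0, 0, -0.075, 0, 0, 0, 0], [0, -0.03, -0.075, 0, 0, 0, -1], [0, -0.06, -0.075, 0, 0, 0, -1], [0, -0.09, -0.075, 0, 0, 0, -1], [0, -0.114, -0.075, 0, 0, 0, -1], [0, -0.114, -0.065, 0, 0, 0, -1], [0, -0.114, -0.055, 0, 0, 0, -1], [0, -0.114, -0.055, 0, 0, 0, -1]]])

```text
clock: 15.07
position: [0.527, -0.0822, 0.1027]
ee_rot: [-0.465, -3.104, -0.0]
force: [-0.6, 0.4, -0.8]
width: 0.532
gripper_force: 0.0
```

```bash
python3 st.py; python3 -c "
from h import *
im=[get_image(c)[:,:,::-1] for c in('scene','top')]
f=lambda a:cv2.resize(a,None,fx=5,fy=5,interpolation=cv2.INTER_CUBIC)
cv2.imwrite('pics/v9.png',np.hstack([f(im[0][175:265,280:360]),f(im[1][170:260,320:400])]))"
```

```text
15.27 [ 5.2817e+02 -8.1910e+01  1.0422e+02 -1.2000e-01  3.8000e-01  1.5000e-01] Fz [ 0.17 -0.29  0.5   0.2 ] z [103.48 104.07 104.52 104.82]
```

View pics/v9.png

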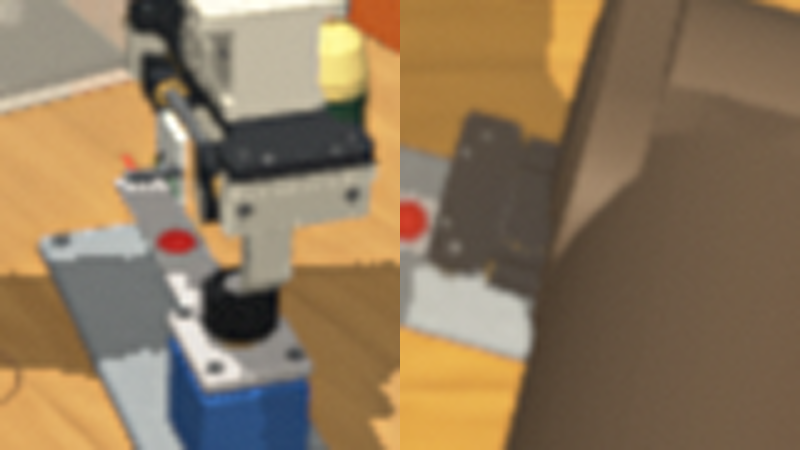

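The near finger's tip is at scene pixel (333,231), just above and in front of the knob at (328,237). I compare that with the projection.

```bash
python3 - <<'E'
from h import *
from scipy.spatial.transform import Rotation as R
o=observe();P=o["position"]+[0,0,.0345];M=R.from_rotvec(o["ee_rot"]).as_matrix()
print(o["clock"],o["position"],o["width"],o["ee_rot"])
h=.046*o["width"]
for v in([.0095,-h-.019,0],[-.0095,-h-.019,0],[.0095,-h,0],[-.0095,-h,0]): print((proj("scene",P+M@v)-[280,175])*5)
for v in([.0375,.095,-.066],[-.0375,.095,-.066],[.0375,.095,-.1],[-.0375,.095,-.1]): print((proj("top",P+M@v)-[320,170])*5+[400,0])
E
```

```text
15.3667 [ 0.52876656 -0.08245356  0.10509696] 0.795526875838827 [4.64076064e-01 3.10676193e+00 2.48320835e-04]
[251.76593045 307.98011319]
[287.76898632 302.25855335]
[240.03192363 288.33787995]
[275.62948361 282.76821363]
[419.501649   268.72400692]
[462.45160418 118.44108579]
[419.25039647 260.4809346 ]
[463.7313132  104.95712099]
```

Emit:
jog_arm(motion=[[[0.0015, 0.002, 0, 0, 0, 0, -1], [0.0015, 0.002, 0, 0, 0, 0, -1], [0.0015, 0.002, 0.004, 0, 0, 0, -1], [0.0015, 0.002, 0.009, 0, 0, 0, -1], [0.0015, 0.002, 0.014, 0, 0, 0, -1], [0.0015, 0.002, 0.018, 0, 0, 0, -1], [0.0015, 0.002, 0.02, 0, 0, 0, -1], [0.0015, 0.002, 0.02, 0, 0, 0, -1]]], force=15)

```text
clock: 16.03
position: [0.527, -0.0809, 0.0842]
ee_rot: [-0.466, -3.106, 0.0]
force: [-0.0, -0.0, 0.7]
width: 1.002
gripper_force: 0.0
```

Emit:
jog_arm(motion=[[[0, 0, 0.004, 0, 0, 0, -1], [0, 0, 0.008, 0, 0, 0, -1], [0, 0, 0.012, 0, 0, 0, -1], [0, 0, 0.016, 0, 0, 0, -1], [0, 0, 0.02, 0, 0, 0, -1], [0, 0, 0.022, 0, 0, 0, -1], [0, 0, 0.024, 0, 0, 0, -1], [0, 0, 0.024, 0, 0, 0, -1], [0, 0, 0.024, 0, 0, 0, -1]]])

```text
clock: 16.78
position: [0.5275, -0.0809, 0.0609]
ee_rot: [-0.466, -3.107, 0.0]
force: [0.1, 0.5, 0.1]
width: 1.001
gripper_force: 0.0
```

```bash
python3 st.py
```

```text
16.98 [ 5.2761e+02 -8.0880e+01  6.1070e+01  9.0000e-02  4.6000e-01  8.0000e-02] Fz [ 0.87 -0.81  0.53 -0.25] z [61.01 61.06 61.11 61.09]
```

Emit:
jog_arm(motion=[[[0, 0, 0, 0, 0, 0, 0], [0, 0, 0, 0, 0, 0, 0.05], [0, 0, 0, 0, 0, 0, 0.1], [0, 0, 0, 0, 0, 0, 0.15], [0, 0, 0, 0, 0, 0, 0.2], [0, 0, 0, 0, 0, 0, 1], [0, 0, 0, 0, 0, 0, 1], [0, 0, 0, 0, 0, 0, 1]]])

```text
clock: 17.65
position: [0.5275, -0.0809, 0.0609]
ee_rot: [-0.466, -3.107, -0.0]
force: [0.5, -0.2, -0.3]
width: 0.47
gripper_force: 0.0
```

```bash
python3 st.py; python3 -c "
from h import *;o=observe();print(o['width'],o['gripper_force'],o['ft_torque'])"
```

```text
17.85 [527.13 -82.05  60.94  -1.4   -3.9    1.22] Fz [1.53 0.5  1.75 1.09] z [60.91 60.94 60.94 60.96]
0.43358307110927613 14.99979704618454 [-1.16628443  0.38113657  0.03204238]
```

Emit:
jog_arm(motion=[[[0, -0.0012, 0, 0, 0, 0, 1], [0, -0.0012, 0, 0, 0, 0.08, 1], [0, -0.0012, 0, 0, 0, 0.16, 1], [0, -0.0012, 0, 0, 0, 0.24, 1], [0, -0.0012, 0, 0, 0, 0.32, 1], [0, -0.0012, 0, 0, 0, 0.4, 1], [0, -0.0012, 0, 0, 0, 0.48, 1], [0, -0.0012, 0, 0, 0, 0.53, 1], [0, -0.0012, 0, 0, 0, 0.53, 1], [0, -0.0012, 0, 0, 0, 0.53, 1]]], force=25)

```text
clock: 18.68
position: [0.5278, -0.081, 0.0609]
ee_rot: [1.26, 2.877, 0.002]
force: [2.3, 2.5, -1.4]
width: 0.432
gripper_force: 25.0
```

```bash
python3 st.py; python3 -c "
from h import *
from scipy.spatial.transform import Rotation as R
o=observe();print(o['width'],o['gripper_force'],o['ft_torque'],o['ee_rot'],(R.from_rotvec([-.466,-3.107,0]).inv()*R.from_rotvec(o['ee_rot'])).as_rotvec())"
```

```text
18.88 [527.77 -81.04  60.97   3.51   3.53  -2.33] Fz [-1.34 -2.4  -2.67 -2.93] z [60.97 60.98 60.98 60.97]
0.4297719954574598 24.999023973941803 [ 0.85125671 -0.91356159 -0.0126246 ] [1.26056367e+00 2.87714439e+00 1.97966193e-03] [-1.25904266e-03 -8.04942595e-05  5.28130043e-01]
```

Emit:
jog_arm(motion=[[[0, 0, 0, 0, 0, 0, -0.2], [0, 0, 0, 0, 0, 0, -0.4], [0, 0, 0, 0, 0, 0, -0.5], [0, 0, -0.02, 0, 0, 0, -0.5], [0, 0, -0.04, 0, 0, 0, -0.5], [0, 0, -0.064, 0, 0, 0, 0], [0.014, 0.025, -0.064, 0, 0, -0.1, 1], [0.028, 0.05, -0.064, 0, 0, -0.22, 1], [0.042, 0.075, -0.064, 0, 0, -0.34, 1], [0.0558, 0.0985, -0.064, 0, 0, -0.45, 1]]])

```text
clock: 19.72
position: [0.5621, 0.0267, 0.1251]
ee_rot: [0.581, 3.087, 0.0]
force: [0.1, 0.0, 0.7]
width: 0.434
gripper_force: 0.0
```

```bash
python3 -c "
from h import *
from scipy.spatial.transform import Rotation as R
o=observe();print(o['clock'],o['position'],o['width'],(R.from_rotvec(o['ee_rot']).inv()*R.from_rotvec([-.466,-3.107,0])).as_rotvec())"
```

```text
19.7167 [0.56209027 0.02670471 0.12514124] 0.433962782570552 [ 5.06592535e-05  3.83676569e-05 -7.43624858e-02]
```

Emit:
jog_arm(motion=[[[0, -0.001, 0, 0, 0, -0.076, 1], [0, -0.001, 0.015, 0, 0, -0.076, 1], [0, -0.001, 0.03, 0, 0, -0.076, 1], [0, -0.001, 0.045, 0, 0, -0.076, 1], [0, -0.001, 0.058, 0, 0, -0.076, 1], [0, -0.001, 0.065, 0, 0, -0.076, 1], [0, -0.001, 0.069, 0, 0, -0.076, 1], [0, -0.001, 0.071, 0, 0, -0.076, 1], [0, -0.001, 0.072, 0, 0, -0.076, 1], [0, -0.001, 0.072, 0, 0, -0.076, 1]]])

```text
clock: 20.55
position: [0.5619, 0.0247, 0.0533]
ee_rot: [0.472, 3.105, 0.0]
force: [-0.5, 0.5, -0.1]
width: 0.007
gripper_force: 0.0
```

```bash
for i in 1 2; do python3 st.py; done
```

```text
20.75 [ 5.6194e+02  2.4800e+01  5.3460e+01 -9.0000e-02 -1.2000e-01 -2.3000e-01] Fz [-1.04  1.   -0.92  0.05] z [53.47 53.49 53.48 53.42]
20.95 [ 5.6173e+02  2.4830e+01  5.3220e+01 -2.6000e-01 -2.3000e-01 -1.5000e-01] Fz [-0.03  0.09 -0.04 -0.6 ] z [53.34 53.26 53.17 53.1 ]
```

Emit:
jog_arm(motion=[[[0, 0.001, 0, 0, 0, 0, 1], [0, 0.001, 0.001, 0, 0, 0, 1], [0, 0.001, 0.002, 0, 0, 0, 1], [0, 0.001, 0.003, 0, 0, 0, 1], [0, 0.001, 0.004, 0, 0, 0, 1], [0, 0.001, 0.005, 0, 0, 0, 1], [0, 0.001, 0.005, 0, 0, 0, 1], [0, 0.001, 0.005, 0, 0, 0, 1], [0, 0.001, 0.005, 0, 0, 0, 1]]])

```text
clock: 21.7
position: [0.5622, 0.026, 0.0485]
ee_rot: [0.472, 3.105, 0.001]
force: [-1.2, 0.9, 9.1]
width: 0.003
gripper_force: 4.0
```

```bash
for i in 1 2; do python3 st.py; done
```

```text
21.9 [562.23  25.97  48.5   -2.05   0.94   7.92] Fz [7.98 8.12 7.54 8.04] z [48.49 48.5  48.52 48.51]
22.1 [562.22  25.97  48.51  -1.23   1.13   8.52] Fz [8.56 7.81 8.71 8.99] z [48.52 48.5  48.49 48.52]
```

Emit:
jog_arm(motion=[[[0, 0, 0.001, 0, 0, 0, 1], [0, 0, 0.002, 0, 0, 0, 1], [0, 0, 0.0028, 0, 0, 0, 1], [0, 0, 0.0028, 0, 0, 0, 1], [0, 0, 0.0028, 0, 0, 0, 1], [0, 0, 0.0028, 0, 0, 0, 1], [0, 0, 0.0028, 0, 0, 0, 1]]])

```text
clock: 22.68
position: [0.5623, 0.0262, 0.0459]
ee_rot: [0.472, 3.105, 0.002]
force: [-2.3, 1.8, 9.3]
width: 0.006
gripper_force: 4.8
```

```bash
for i in 1 2 3; do python3 st.py; done; python3 -c "
from h import *
im=get_image('scene')
def c(w,x0,y0):
    w=w.astype(float);m=np.clip(w[...,0]-np.maximum(w[...,1],w[...,2])-50,0,None);Y,X=np.mgrid[0:w.shape[0],0:w.shape[1]];return (m>0).sum(),(m*X).sum()/m.sum()+x0,(m*Y).sum()/m.sum()+y0
a=cv2.imread('pics/scene0.png')[:,:,::-1]
for z in(a,im): print(c(z[200:222,298:311],298,200))"
```

```text
22.88 [562.35  26.18  45.88  -1.79   1.43   9.5 ] Fz [9.14 9.93 9.25 9.68] z [45.88 45.88 45.89 45.86]
23.08 [562.36  26.17  45.88  -1.68   1.31   9.59] Fz [ 8.83  9.79 10.29  9.44] z [45.88 45.87 45.89 45.88]
23.28 [562.36  26.19  45.87  -2.15   1.     9.55] Fz [ 9.21 10.14 10.56  8.29] z [45.88 45.87 45.86 45.85]
(np.int64(144), np.float64(303.7680965147453), np.float64(208.5241286863271))
(np.int64(88), np.float64(301.3900709219858), np.float64(208.87943262411346))
```

Emit:
jog_arm(motion=[[[0, 0, 0.0006, 0, 0, 0, 1], [0, 0, 0.0006, 0, 0, 0, 1], [0, 0, 0.0006, 0, 0, 0, 1], [0, 0, 0.0006, 0, 0, 0, 1], [0, 0, 0.0006, 0, 0, 0, 1], [0, 0, 0.0006, 0, 0, 0, 1], [0, 0, 0.0006, 0, 0, 0, 1], [0, 0, 0.0006, 0, 0, 0, 1], [0, 0, 0.0006, 0, 0, 0, 1], [0, 0, 0.0006, 0, 0, 0, 1]]])

```text
clock: 24.17
position: [0.5624, 0.0262, 0.0453]
ee_rot: [0.472, 3.105, 0.002]
force: [-0.9, 1.5, 9.7]
width: 0.006
gripper_force: 4.9
```

```bash
for i in 1 2 3 4; do python3 st.py; done; python3 -c "
from h import *
im=get_image('scene')
f=lambda p:cv2.resize(cv2.imread(p)[:,:,::-1],(90,70),interpolation=cv2.INTER_AREA)
def c(w,x0,y0):
    h=cv2.cvtColor(np.ascontiguousarray(w),cv2.COLOR_RGB2HSV).astype(int);m=(((h[...,0]<9)|(h[...,0]>172))&(h[...,1]>120)&(h[...,2]>80))
    Y,X=np.nonzero(m);return m.sum(),(X.mean()+x0,Y.mean()+y0,Y.min()+y0,Y.max()+y0) if m.any() else 0
a=cv2.imread('pics/scene0.png')[:,:,::-1]
print('rest',c(a[200:222,298:311],298,200));print('10N before',c(f('pics/v8.png')[15:37,23:36],298,200));print('10N now',c(im[200:222,298:311],298,200))
P=tri([ray('scene',[306,206.5]),ray('top',[287.7,204.4])]);P[2]=.0765
print([proj('scene',P-[0,0,d])[1]-proj('scene',P)[1] for d in(.01,.0125,.015,.02)])"
```

```text
24.37 [562.36  26.2   45.3   -2.62   1.31  10.03] Fz [10.48 10.03 10.11  9.5 ] z [45.3  45.3  45.31 45.28]
24.57 [562.38  26.2   45.3   -2.11   1.06  10.17] Fz [10.25  9.81 10.2  10.42] z [45.29 45.31 45.31 45.3 ]
24.77 [562.37  26.21  45.31  -2.09   1.53  10.05] Fz [10.31 10.44 10.27  9.21] z [45.31 45.32 45.31 45.32]
24.97 [562.39  26.21  45.32  -2.6    1.29  10.08] Fz [10.12  9.12 10.63 10.46] z [45.32 45.3  45.33 45.33]
rest (np.int64(3), (np.float64(305.3333333333333), np.float64(207.0), np.int64(206), np.int64(208)))
10N before (np.int64(0), 0)
10N now (np.int64(1), (np.float64(306.0), np.float64(211.0), np.int64(211), np.int64(211)))
[np.float64(2.8838505317469583), np.float64(3.6018304314966656), np.float64(4.318623156286748), np.float64(5.748658839460774)]
```

At 10.1 N the pad has fallen 4.7 mm, so the pointer is about 12.7 mm down, in the middle of the band. The camera agrees, with a shift of about 4 px against 3.6 px expected. Releasing.

Emit:
jog_arm(motion=[[[0, 0, 0, 0, 0, 0, 1], [0, 0, -0.002, 0, 0, 0, 1], [0, 0, -0.005, 0, 0, 0, 1], [0, 0, -0.015, 0, 0, 0, 1], [0, 0, -0.035, 0, 0, 0, 1], [0, 0, -0.06, 0, 0, 0, 1], [0, 0, -0.08, 0, 0, 0, 1], [0, 0, -0.09, 0, 0, 0, 1], [0, 0, -0.09, 0, 0, 0, 1], [0, 0, -0.09, 0, 0, 0, 1]]])

```text
clock: 25.85
position: [0.5618, 0.0259, 0.1344]
ee_rot: [0.472, 3.106, 0.001]
force: [-0.0, 0.4, -0.8]
width: 0.004
gripper_force: 0.0
```

```bash
python3 st.py; python3 -c "
from cell import *
print(sign_off())"
```

```text
26.05 [ 5.6102e+02  2.5830e+01  1.3335e+02  1.0000e-01 -8.0000e-02 -2.0000e-02] Fz [-0.25  0.67 -0.49 -0.03] z [133.67 133.3  133.19 133.26]
the job is handed in; nothing more can be done
None
```

Job done and handed in at about 26 s: at 10 N the slack leaf's pointer fell about 22 mm, below the band; after turning the knob about 0.53 rad clockwise, a second 10 N press held it about 12.7 mm down, near the band's centre, and the leaf was then let go free; both drops are worked out from how far the pad fell (with only a coarse camera check), and the arm's reported height read about 34 mm low, so I set the pad's contact height by touch.

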